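Bolt the big plywood case shut

TASK

The bigger of the two plywood cases on the table is packed and ready to leave the studio: slide the steel bolt on its top fully home into its keeper and let go. Leave the smaller case's bolt as it is.

Things in the scene. Friction and masses are not known exactly. Their poses are not given: they have to be found in the camera images.
- big_bolt (a joint): slide bolt on the bigger case (a fixed plywood case 360 mm long, 240 mm wide, 110 mm high). A horizontal round steel bar of 12 mm diameter, its axis 12 mm above the case's top, runs in two staples along the case's long side. Value: m of travel, 0 = drawn fully back (open), 0.055 = fully home (a hard stop; the tip then stands 30 mm in the keeper). Slides with 2 to 3 N of friction, no spring, stays where it is left.
- big_knob (a point): centre of the top face of the bigger case's bolt knob: an upright steel cylinder of 16 mm diameter whose top 30 mm can be gripped, its top 54 mm above the case's top (about 164 mm above the table); moves with the bolt. The staples the bar runs in reach 31 mm less high than the knob's top; nothing else within 45 mm of the knob's path stands higher than they do. The point's y axis is the direction in which the bolt closes, its z axis is up.
- big_keeper (a point): centre of the mouth of the bigger case's keeper (a 28 mm long steel staple that receives the bar), 12 mm above the case's top. Lies straight ahead of the knob in the closing direction, 107 mm (horizontally) from the knob when the bolt is fully back, 52 mm when it is fully home.
- small_knob (a point): centre of the top face of the knob of an identical bolt on the smaller case (270 mm long, 170 mm wide, 75 mm high; knob top about 129 mm above the table); this bolt stays as it is.

How it is judged:
At the end, for the whole second after the job is handed in: The bigger case's bolt is home in its keeper (within 12 mm of the end of its 55 mm travel) and at rest, and the smaller case's bolt is within 10 mm of where it was (value of joint big_bolt above 0.043 m and velocity of joint big_bolt between -0.01 and 0.01 m/s and distance of small_knob from where it was at the start of the episode below 0.01 m); the robot touches nothing.
It fails at once if the smaller case's bolt is moved by more than 10 mm (distance of small_knob from where it was at the start of the episode above 0.01 m).
It also fails if it takes over 29 s, if anything falls off the work surface, if the arm or the gripper's body presses on something with over 40 N, if the wrist force passes 120 N, or if a joint passes its speed limit or range.

ROBOT

A 7-joint arm with a two-finger parallel gripper is mounted at the origin on the work surface. World frame = base frame: x ahead of the robot, y to its left, z up, the work surface at z = 0. Lengths are in m, angles in rad, forces in N, time in s.
With the tool pointing down it reaches from about 0.425 to 0.875 m from the base axis. Payload 9.9 kg.
Tool frame: the origin (TCP) lies where the fingers leave the gripper's body, on its centre line; the fingertips stand 73 mm ahead of it and the grasp point (between the pads) lies 54 mm ahead of it; z points along the fingers, y is the line along which they close (so a half turn about z gives the same grasp; the last joint's range is limited). The gripper opens to 85 mm and grips with 20 to 120 N. Pads are 22 mm wide; open, the fingers measure 114 mm over their backs; the gripper's body (76 mm by 85 mm) begins 54 mm behind the grasp point. The pads swing forward as they close: fully open they stand 13 mm farther back than shut.
Start: joints at [1.085, 0.576, 0.025, 1.437, -0.015, 1.129, -0.057], TCP at [0.264, -0.621, 0.304] pointing down, gripper open.
Joint ranges: [-2.76, 2.76], [-0.34, 2.15], [-1.52, 1.57], [0.19, 2.46], [-1.09, 4.23], [0.17, 1.99], [-2.82, 2.82]. Speed limits (rad/s): [2.22, 2.22, 3.01, 3.01, 3.14, 3.14, 3.14].

INTERFACE

Orientations are given as a rotation vector (axis times angle).
In Python, from workcell import ctrl, vision gives the robot as it stands.
- The arm moves only by the tool play_rows, never from a script. Its argument "commands" is one flat list of numbers, 7 for each row, row after row: the finger opening in m, from 0 to 0.0854, then the shift along the tool's x, y, z in m, then the turn, a rotation vector about the tool's x, y, z in degrees. A call has 1 to 20 rows; each row shifts and turns the commanded pose from where the row before left it, along the tool's axes as they then stand; what a row does not reach is not made up. A row lasts 1/10 s, in which the tool goes at most 50 mm and 8.59 degrees, less where a joint would pass 70% of its speed; a pose out of reach is approached as far as the arm can. A call with a gripper value outside its range is refused whole. The fingers move at their own pace and stop on an object; "force" is the grip in N (left out, the last holds). Time passes only in rows, so rows that do not move let the fingers close. It gives the time, the measured TCP pose, the force, the opening and the grip force at its end, in the units of the state.
- ctrl.state(): the state, without advancing time (a new reading comes with each control period).
- vision.grab_frame(name): name is "scene" or "top" or "wrist"; returns a dict with "img" (480x640x3 uint8, red, green, blue), "vfov" (degrees; the focal length in pixels is half the picture's height over the tangent of half this angle, whatever the lens; pixels are square), "cx", "cy" (the principal point, pixels), "rvec" (rotation vector, rad) and "tvec" (3), from world to camera coordinates, as OpenCV has them. Camera axes: x right, y down, z forward; pixel columns grow to the right and rows downward; lengths in m; the calibration is good to about 2 mm. A picture is of the moment at which its call begins. There is no depth.
- ctrl.job_done(): hands the job in; it is judged then, once.
The state is a dict: "t": time; "qpos": joint angles; "joint_vel": joint speeds; "tau": joint torques, N m; "position": TCP position; "eef_rot": TCP orientation; "wrist_force": force on the tool from outside, world axes, zero at the start; "torque": the same for the moment, N m; "grip_width": finger opening in m; "finger_force": force on a finger pad.
Only numpy, scipy, OpenCV 4.12 (cv2) and the standard library are available. Lean on these libraries where they do the work, as an engineer would, in place of code of your own. Each camera call takes 0.05 s, during which the arm holds its last target. There are 200 camera calls.

## Working session

There is one attempt and no reset: what is moved stays moved. The work goes in short steps, Python scripts to look and compute and a tool call to move; the robot and the scene stay as the last step left them, time stands still between calls to the robot, and variables do not carry over. Pictures are saved under pics/ and viewed, at most 10 in all, crops included, and the job is handed in when it is done.

Besides the shell and the picture viewer there is one more tool, called after "Call:" as name(argument=value, ...), one argument or row to a line, values as JSON. play_rows: Moves the arm, as the interface text tells. Its arguments: {"type":"object","properties":{"commands":{"type":"array"},"force":{"type":"number"}},"required":["commands"]}

```bash
mkdir -p pics
cat > h.py <<'E'
import numpy as np, cv2
from workcell import ctrl, vision
def grab(n,save=None):
    f=vision.grab_frame(n)
    if save: cv2.imwrite('pics/'+save,f['img'][:,:,::-1])
    return f
def cam(f):
    R=cv2.Rodrigues(np.array(f['rvec'],float))[0]; t=np.array(f['tvec'],float).ravel()
    fo=240/np.tan(np.radians(f['vfov'])/2); return R,t,fo
def ray(f,u,v,z):
    R,t,fo=cam(f); d=R.T@np.array([(u-f['cx'])/fo,(v-f['cy'])/fo,1]); c=-R.T@t
    return c+d*(z-c[2])/d[2]
def proj(f,p):
    R,t,fo=cam(f); q=R@np.array(p)+t; return np.array([f['cx']+fo*q[0]/q[2],f['cy']+fo*q[1]/q[2]])
E
python3 - <<'E'
from h import *
import pickle
F={n:grab(n,n+'.png') for n in('scene','top','wrist')}
pickle.dump(F,open('F.pkl','wb'))
for n,f in F.items():
    R,t,fo=cam(f);print(n,fo,f['cx'],f['cy'],-R.T@t,R[2])
s=ctrl.state();print(s['t'],s['position'],s['eef_rot'],s['grip_width'])
a=np.hstack([F['scene']['img'],F['top']['img']])
E
```

```text
scene 615.9207551028285 321.26757255931096 242.97102145630677 [ 1.04288354 -0.538868    0.99028139] [-0.47702963  0.47587758 -0.7389068 ]
top 598.3461192285431 317.7003784507385 238.6060761416495 [ 0.38100701 -0.01580066  1.20014374] [ 0.15471434  0.01438225 -0.98785456]
wrist 363.44223589568816 317.11319853007427 236.68880564863485 [ 0.33192236 -0.59287612  0.37271493] [-0.26906316 -0.11299362 -0.95647136]
0.15 [ 0.26389428 -0.62100847  0.30325573] [-3.07719805e+00 -6.26727081e-01  4.57049998e-04] 0.08542754260724954
```

View pics/top.png

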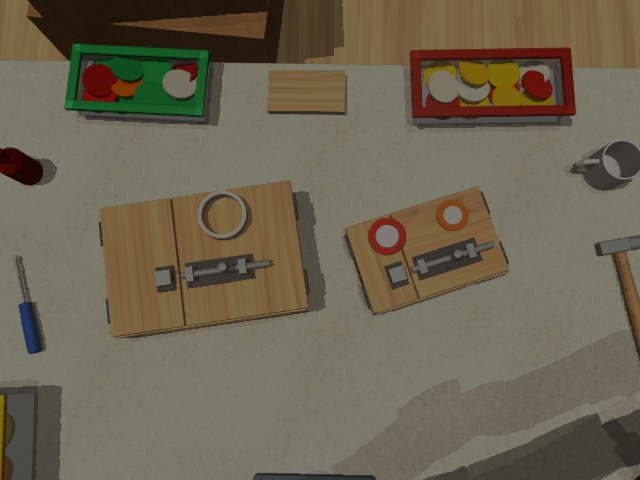

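View pics/scene.png

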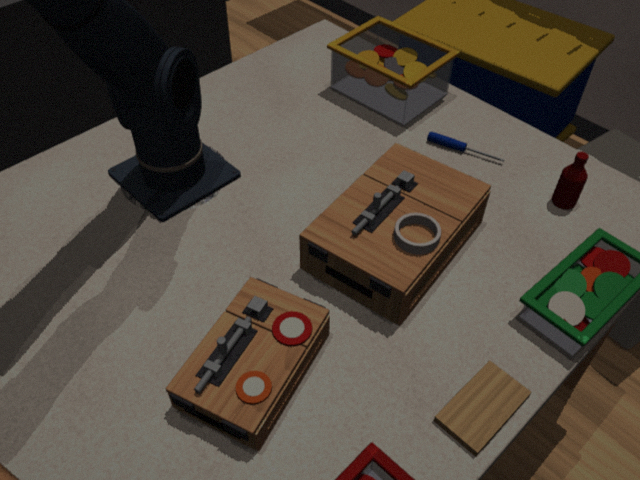

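The bigger case is on the left of the top view (knob near (222,267), keeper block near (165,278)). In the scene view its bolt is near (380,205). Next I zoom in on both.

Run:
```python
from h import *
import pickle
F=pickle.load(open('F.pkl','rb'))
a=F['top']['img'][245:305,145:285]; b=F['scene']['img'][160:245,340:430]
A=cv2.resize(a,None,fx=5,fy=5,interpolation=3); B=cv2.resize(b,None,fx=3,fy=3,interpolation=3)
o=np.zeros((570,700,3),np.uint8); o[:300]=A; o[300:300+B.shape[0],:B.shape[1]]=B
o=np.clip(o.astype(int)*1.6,0,255).astype(np.uint8)
cv2.imwrite('pics/z.png',o[:,:,::-1])
```

```text
(no output)
```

View pics/z.png

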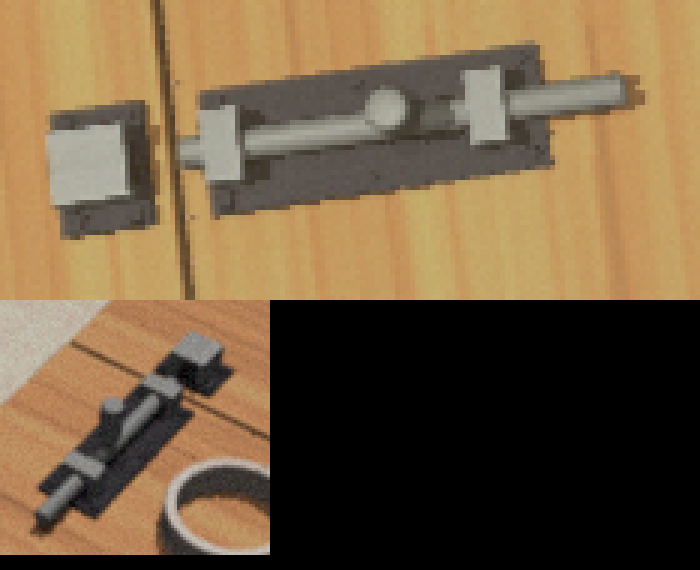

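The knob top is at about (222.3,266.4) in the top view and (377.2,194.5) in the scene view. The bar runs from (269.3,262.9) to (182.5,275.5), and the keeper mouth is near crop (130,160), i.e. about (171,277).

Run:
```python
from h import *
import pickle
from scipy.spatial.transform import Rotation as Ro
F=pickle.load(open('F.pkl','rb'));t=F['top'];s=F['scene']
k=ray(t,222.3,266.4,.164);print('knob',k,ray(s,377.2,194.5,.164), np.hypot(*k[:2]))
a=ray(t,269.3,262.9,.122);b=ray(t,182.5,275.5,.122);m=ray(t,171,277,.122)
# plate edges: top edge (202,92)-(538,45); bottom (215,215)-(550,163) in crop
e=lambda x,y:ray(t,145+x/5,245+y/5,.112)
for p,q in((b,a),(e(202,92),e(538,45)),(e(215,215),e(550,163))):
    d=(p-q)[:2];print('dir',d/np.linalg.norm(d),np.degrees(np.arctan2(d[1],d[0])),np.linalg.norm(d))
print('mouth',m,np.linalg.norm((m-k)[:2]))
# small knob
st=ctrl.state();R=Ro.from_rotvec(st['eef_rot']).as_matrix();print(R,st['position'])
dy=np.degrees
print('knob in tool',R.T@(k-st['position']))
```

```text
knob [0.49170464 0.16478036 0.164     ] [0.49294339 0.16221202 0.164     ] 0.5185807704281253
dir [-0.16014679  0.98709321] 99.21541643397279 0.15874489487726987
dir [-0.15517413  0.98788713] 98.92689530728477 0.12430851683258856
dir [-0.16968948  0.98549758] 99.7697654566734 0.12338279676412316
mouth [0.47544034 0.26437684 0.122     ] 0.10091574550538965
[[ 9.20342833e-01  3.91112247e-01 -5.28877013e-04]
 [ 3.91112603e-01 -9.20342130e-01  1.13823018e-03]
 [-4.15720340e-05 -1.25441245e-03 -9.99999212e-01]] [ 0.26389428 -0.62100847  0.30325573]
knob in tool [ 0.51700133 -0.63392045  0.14002954]
```

Call:
play_rows(
  commands=[0.085,0,0,0,0,0,6.9,0.085,0,0,0,0,0,6.9,0.085,0.024,-0.0245,0,0,0,0,0.085,0.024,-0.0245,0,0,0,0,0.085,0.024,-0.0245,0,0,0,0,0.085,0.024,-0.0245,0,0,0,0,0.085,0.024,-0.0245,0,0,0,0,0.085,0.024,-0.0245,0,0,0,0,0.085,0.024,-0.0245,0,0,0,0,0.085,0.024,-0.0245,0,0,0,0,0.085,0.024,-0.0245,0,0,0,0,0.085,0.024,-0.0245,0,0,0,0,0.085,0.024,-0.0245,0,0,0,0,0.085,0.024,-0.0245,0,0,0,0,0.085,0.024,-0.0245,0,0,0,0,0.085,0.024,-0.0245,0,0,0,0,0.085,0.024,-0.0245,0,0,0,0],
  force=30,
)

```text
t: 1.85
position: [0.561, -0.1995, 0.3037]
eef_rot: [-3.131, -0.253, 0.001]
wrist_force: [-0.3, -0.8, -0.3]
grip_width: 0.0851
finger_force: 0.0
```

Call:
play_rows(
  commands=[0.085,-0.001,-0.0336,0,0,0,0,0.085,-0.001,-0.0336,0,0,0,0,0.085,-0.001,-0.0336,0,0,0,0,0.085,-0.001,-0.0336,0,0,0,0,0.085,-0.001,-0.0336,0,0,0,0,0.085,-0.001,-0.0336,0,0,0,0,0.085,-0.001,-0.0336,0,0,0,0,0.085,-0.001,-0.0336,0,0,0,0,0.085,-0.001,-0.0336,0,0,0,0,0.085,-0.001,-0.0336,0,0,0,0,0.085,0,-0.0336,0,0,0,0,0.085,0,0,0,0,0,0,0.085,0,0,0,0,0,0],
)

```text
t: 3.15
position: [0.4911, 0.163, 0.3037]
eef_rot: [3.131, 0.256, -0.001]
wrist_force: [-0.4, -1.8, -0.2]
grip_width: 0.085
finger_force: 0.0
```

Run:
```python
from h import *
from scipy.spatial.transform import Rotation as Ro
f=grab('wrist');s=ctrl.state();p=np.array(s['position']);R=Ro.from_rotvec(s['eef_rot']).as_matrix()
print(p,s['wrist_force'])
im=f['img'].copy()
for q,c in(([.492,.164,.164],(255,0,0)),(p+R@[0,0,.14],(0,255,0))):
    u=proj(f,q);print(u);cv2.circle(im,tuple(int(x) for x in u),3,c,-1) if 0 else None
import pickle;pickle.dump(f,open('w.pkl','wb'))
cv2.imwrite('pics/w1.png',np.clip(im*1.4,0,255).astype(np.uint8)[:,:,::-1])
```

```text
[0.49131981 0.16189477 0.3037254 ] [ 0.46608394  0.43007547 -0.31640334]
[314.19022517 250.5029266 ]
[317.55349797 252.01667937]
```

View pics/w1.png

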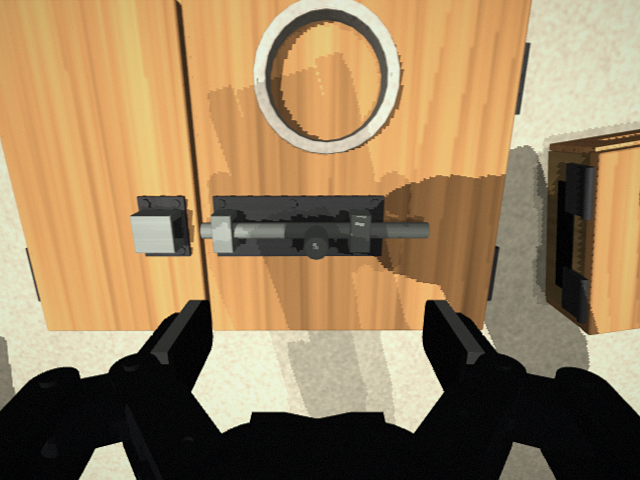

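The knob top is at (316,245), against a predicted (314,250), so it lies about 3 mm further along tool x. The bar is parallel to the closing line of the fingers. I correct the offset and descend.

Call:
play_rows(
  commands=[0.085,0.003,-0.001,0.01,0,0,0,0.085,0,0,0.02,0,0,0,0.085,0,0,0.02,0,0,0,0.085,0,0,0.02,0,0,0,0.085,0,0,0.0175,0,0,0,0.085,0,0,0,0,0,0,0.085,0,0,0,0,0,0],
  force=30,
)

```text
t: 3.9
position: [0.4944, 0.1631, 0.2162]
eef_rot: [3.131, 0.25, -0.001]
wrist_force: [-0.6, -0.2, -0.8]
grip_width: 0.085
finger_force: 0.0
```

Call:
play_rows(
  commands=[0.05,0,0,0,0,0,0,0.03,0,0,0,0,0,0,0.01,0,0,0,0,0,0,0.01,0,0,0,0,0,0,0.01,0,0,0,0,0,0,0.01,0,0,0,0,0,0,0.01,0,0,0,0,0,0,0.01,0,0,0,0,0,0,0.01,0,0,0,0,0,0],
  force=30,
)

```text
t: 4.8
position: [0.4942, 0.164, 0.2168]
eef_rot: [-3.131, -0.253, -0.001]
wrist_force: [-0.7, -0.5, 6.7]
grip_width: 0.0148
finger_force: 29.2
```

Run:
```python
from h import *
f=grab('wrist');s=ctrl.state();print(s['position'],s['wrist_force'],s['grip_width'],s['finger_force'])
cv2.imwrite('pics/w2.png',np.clip(f['img']*1.5,0,255).astype(np.uint8)[:,:,::-1])
```

```text
[0.49424582 0.16395915 0.21675721] [-1.25333959 -0.97085322  6.66316181] 0.01451217286560923 29.194930493831635
```

View pics/w2.png

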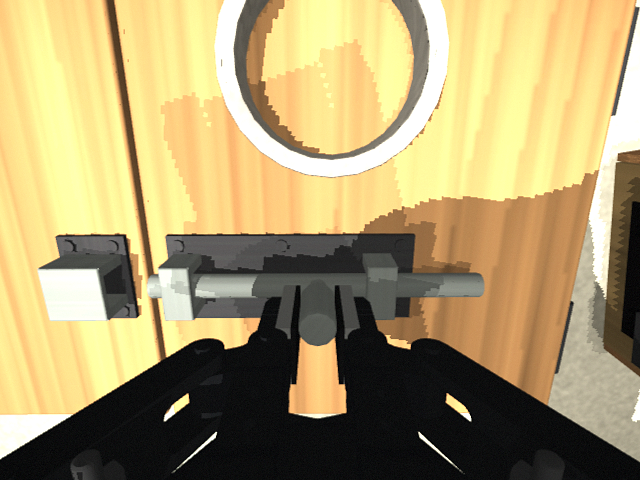

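The knob is held between the pads at (318,325), and the fingertips clear the staples. Now I push along the closing direction (tool -y).

Call:
play_rows(
  commands=[0.01,0,-0.005,0,0,0,0,0.01,0,-0.005,0,0,0,0,0.01,0,-0.005,0,0,0,0,0.01,0,-0.005,0,0,0,0,0.01,0,-0.005,0,0,0,0,0.01,0,-0.005,0,0,0,0,0.01,0,-0.005,0,0,0,0,0.01,0,-0.005,0,0,0,0,0.01,0,-0.005,0,0,0,0,0.01,0,-0.003,0,0,0,0,0.01,0,0,0,0,0,0,0.01,0,0,0,0,0,0],
)

```text
t: 6.05
position: [0.4864, 0.2115, 0.2168]
eef_rot: [-3.131, -0.253, -0.0]
wrist_force: [-1.7, -0.4, 6.7]
grip_width: 0.0147
finger_force: 29.3
```

Moved 48 mm with no stop reached yet. I go on in small steps.

Call:
play_rows(
  commands=[0.01,0,-0.002,0,0,0,0,0.01,0,-0.002,0,0,0,0,0.01,0,-0.002,0,0,0,0,0.01,0,0,0,0,0,0,0.01,0,0,0,0,0,0],
)

```text
t: 6.55
position: [0.4863, 0.2122, 0.2167]
eef_rot: [3.126, 0.245, -0.001]
wrist_force: [1.6, -17.6, 11.1]
grip_width: 0.0147
finger_force: 30.2
```

Call:
play_rows(
  commands=[0.01,0,0.002,0,0,0,0,0.01,0,0.002,0,0,0,0,0.04,0,0,0,0,0,0,0.04,0,0,0,0,0,0,0.04,0,0,0,0,0,0,0.04,0,0,0,0,0,0,0.04,0,0,-0.01,0,0,0,0.04,0,0,-0.02,0,0,0,0.04,0,0,-0.02,0,0,0,0.04,0,0,-0.02,0,0,0,0.04,0,0,-0.02,0,0,0,0.04,0,0,0,0,0,0],
)

```text
t: 7.75
position: [0.4871, 0.2138, 0.3096]
eef_rot: [-3.129, -0.252, -0.007]
wrist_force: [0.7, -0.4, -0.1]
grip_width: 0.0399
finger_force: 0.0
```

Run:
```python
from h import *
f=grab('wrist');s=ctrl.state();print(s['t'],s['position'],s['wrist_force'],s['grip_width'],s['finger_force'])
cv2.imwrite('pics/w3.png',np.clip(f['img']*1.4,0,255).astype(np.uint8)[:,:,::-1])
print(proj(f,[.4864,.2125,.164]))
```

```text
7.8 [0.48657621 0.21353311 0.30807225] [ 0.27582254  0.50123171 -0.30792786] 0.040381292708282945 0.0
[317.97455448 251.50675068]
```

View pics/w3.png

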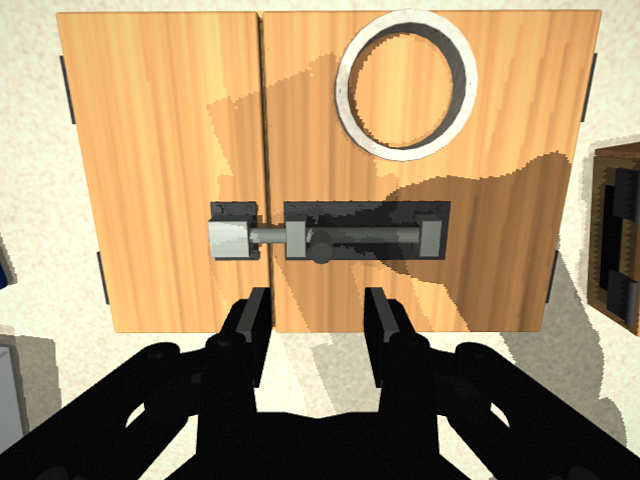

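The bar now enters the keeper (mouth near (250,235)) and the knob is at (321,246). I check the distance between them: 52 mm means fully home.

Run:
```python
from h import *
f=grab('wrist');k=ray(f,321,245.5,.164)
for z in(.122,.133): m=ray(f,249.5,236,z);print(z,k,m,np.dot((m-k)[:2],[-.161,.987]))
import pickle
g=pickle.load(open('w.pkl','rb'));k0=ray(g,316,244.5,.164)
m0=ray(g,183,234,.133);print(k0,m0,np.linalg.norm((m0-k0)[:2]),'travel',np.linalg.norm((k-k0)[:2]))
```

```text
0.122 [0.49036327 0.21098695 0.164     ] [0.47560385 0.26142025 0.122     ] 0.05215393536220127
0.133 [0.49036327 0.21098695 0.164     ] [0.47920435 0.2598301  0.133     ] 0.050004773300514796
[0.49597716 0.16353413 0.164     ] [0.47851971 0.25370444 0.133     ] 0.09184468735167282 travel 0.04778374274132795
```

The knob-to-mouth distance is 50–52 mm and the bolt met a firm stop, so it is home.

```bash
python3 -c "
from workcell import ctrl
print(ctrl.job_done())"
```

```text
the job is handed in; nothing more can be done
None
```

I slid the bigger case's bolt home until it met a firm stop (knob to keeper mouth about 50–52 mm, against 52 mm when fully home), let go and backed the gripper clear; the smaller case's bolt wasn't touched, and the job is handed in, with no verdict returned.

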